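Bar the engine over and hold its filler cap home

TASK

The small green engine has fresh oil: first take its flywheel by the red peg and turn it clockwise (seen from above) through one full turn to spread the oil. Then pick up the yellow filler cap, enter it in the filler neck, push it down against the spring and twist it clockwise a quarter turn; finish still holding the cap, pressed down flush on the neck, so that its gasket beds in: do not let go of it. Leave the wrench, the oil bottle and the bolt jar where they are.

Things in the scene. Friction and masses are not known exactly. Their poses are not given: they have to be found in the camera images.
- flywheel_hub (a point): On the flywheel's vertical axis, level with its upper face (165 mm above the bench). The flywheel is a dark steel disc, 160 mm across and 22 mm thick, on top of the green engine, which is bolted to the bench; a hub nut 28 mm across stands 12 mm above this point.
- peg_top (a point): Centre of the top of the red barring peg: an upright round peg, 14 mm in diameter, that stands 40 mm above the flywheel's face, 62 mm from its axis (top 205 mm above the bench). It goes round with the flywheel and is a sleeve that spins freely on its own pin, so a grip on it need not turn.
- flywheel (a joint): Flywheel angle in rad; grows clockwise seen from above and counts on past a turn; starts between -0.2 and 0.3 (at 0 the peg lies on the engine's +y side, straight away from the filler neck). It turns both ways with a little friction (about 0.1 N m, 2 N at the peg) and stays where it is left.
- neck_mouth (a point): Centre of the filler neck's mouth at its rim, 160 mm above the bench, z up; flywheel axis 155 mm away along its +y. A square green boss, 58 mm wide, its flat bare-metal top 8 mm thick with a hole 32 mm across and two opposite side slots, 13 mm wide, along this point's x axis out to 24.5 mm from the centre. Under the top, lugs can turn 90 degrees clockwise to a stop (not anticlockwise).
- spring_cup (a joint): How far the spring-loaded steel cup in the neck is pressed down, in m, 0 at rest. The cup, 16 mm across, stands in the middle of the hole, its top 8 mm below the rim at rest, and pushes the cap's plug up: 3 N at first, 9 N when the cap is flush (0.012).
- filler_cap: Yellow bayonet cap, about 90 g, upright on the bench. Origin: centre of the plug's underside, z up. Black round plug 29 mm in diameter, 20 mm long, foot chamfered; two steel lugs, 8 mm wide, 3 to 8 mm above the origin, reach 20.5 mm out either way along the cap's x axis; yellow disc on the plug, 60 mm in diameter, 20 to 26 mm above the origin. A half turn about z makes no difference.
- cap_grip (a point): Centre of the cap's yellow grip bar, on the cap's axis, 39 mm above its origin. The bar runs along the cap's x axis, straight above the lugs: 46 mm long, 14 mm thick in y, 26 mm tall (26 to 52 mm above the origin), on top of the disc.
- cap_seat (a point): Centre of the underside of the cap's disc, 20 mm above the origin; meets neck_mouth when flush. The lugs enter with the cap's x axis along the neck's; once the disc is less than 4 mm above the rim, the cap twists clockwise seen from above, a quarter turn to the stop. Let go there, the spring lifts it 4 mm until the lugs catch; held down, the disc sits flush on the rim.
- wrench: Steel wrench, 180 mm long, lying on the bench; to be left alone. Origin near its middle, length along x.
- oil_bottle: Blue oil bottle with a yellow label, 72 mm in diameter, 190 mm tall, standing on the bench; origin under its centre; to be left alone.
- bolt_jar: Small clear jar with a steel lid, 56 mm in diameter, 60 mm tall, standing on the bench; origin under its centre; to be left alone.
Mind the look-alikes: they are no part of the job. What is meant by the filler_cap is not pink, and is the larger of those in its own colour.

How it is judged:
By the outcome, as a careful person would: the job done as asked, in the order asked, and still so for the second after the job is handed in, while the arm keeps its last pose, push and grip.
It also fails if it takes over 67 s, if anything falls off the work surface, if the arm or the gripper's body presses on something with over 40 N, if the wrist force passes 120 N, or if a joint passes its speed limit or range.

ROBOT

A 7-joint arm with a two-finger parallel gripper is mounted at the origin on the work surface. World frame = base frame: x ahead of the robot, y to its left, z up, the work surface at z = 0. Lengths are in m, angles in degrees, forces in N, time in s.
With the tool pointing down it reaches from about 0.425 to 0.875 m from the base axis. Payload 4.7 kg.
Tool frame: the origin (TCP) lies at the very end of the fingers, on their centre line; the grasp point (between the pads) lies env.hold_point_z behind it (env.hold_point_z is the distance from the TCP to the grasp point, in m); z points along the fingers, y is the line along which they close (so a half turn about z gives the same grasp; the last joint's range is limited). The gripper opens to 87 mm and grips with 3 to 60 N. Pads are 19 mm wide; open, the fingers measure 117 mm over their backs; the gripper's body (75 mm by 190 mm) begins 51 mm behind the grasp point.
Start: joints at [72.256, 18.392, -4.016, 83.108, 1.295, 78.541, -3.26], TCP at [0.207, -0.616, 0.223] pointing down, gripper open.
Joint ranges: [-163.93, 163.93], [-17.29, 119.83], [-79.2, 71.16], [3.27, 140.29], [-89.18, 269.18], [5.43, 117.66], [-154.24, 154.24]. Speed limits (degrees/s): [147.25, 147.25, 180, 180, 180, 180, 180].

INTERFACE

Orientations are given as [roll, pitch, yaw] about the fixed x, y, z axes, in that order (R = Rz(yaw) Ry(pitch) Rx(roll)).
In Python, from cell import env gives the robot as it stands.
- The arm moves only by the shell command python3 -m jog 'ROWS' [FORCE]. ROWS is JSON, a list of rows, each an object with "dp": the shift along the tool's x, y, z in cm, a list of three; "twist": the turn about the tool's z in degrees; "fingers": the opening, from 0 (shut) to 1 (fully open). A call has 1 to 8 rows; each row is the pose to reach, as a shift and turn from the pose commanded when the call began, along the tool's axes at that moment; what a row does not reach only later rows make up. A row lasts 1/8 s, in which the tool goes at most 62.5 mm and 10.7 degrees, less where a joint would pass 70% of its speed; a pose out of reach is approached as far as the arm can. A call with a gripper value outside its range is refused whole. The fingers move at their own pace and stop on an object; FORCE is the grip in N (left out, the last holds). Time passes only in rows, so rows that repeat a pose let the fingers close. It gives the time, the measured TCP pose, the force, the opening and the grip force at its end, in the units of the state.
- env.get_obs(): the state, without advancing time (a new reading comes with each control period).
- env.read_camera(name): name is "scene" or "top" or "wrist"; returns a dict with "pixels" (400x640x3 uint8, blue, green, red), "depth" (400x640 float32, m along the optical axis (not along the pixel's ray), 0 where there is no reading), "fx", "fy", "cx", "cy" (pixels), "rvec" (rotation vector, rad) and "tvec" (3), from world to camera coordinates, as OpenCV has them. Camera axes: x right, y down, z forward; pixel columns grow to the right and rows downward; lengths in m; the calibration is good to about 2 mm. A picture is of the moment at which its call begins.
- env.sign_off(): hands the job in; it is judged then, once.
The state is a dict: "time_s": time; "qpos": joint angles; "joint_velocities": joint speeds; "effort": joint torques, N m; "tool_pos": TCP position; "tool_rot": TCP orientation; "force": force on the tool from outside, world axes, zero at the start; "wrist_torque": the same for the moment, N m; "grip_width": finger opening in m; "grasp_force": force on a finger pad.
Only numpy, scipy, OpenCV 4.12 (cv2) and the standard library are available. Lean on these libraries where they do the work, as an engineer would, in place of code of your own. Each camera call takes 0.05 s, during which the arm holds its last target. There are 200 camera calls.

## Working session

There is one attempt and no reset: what is moved stays moved. The work goes in short steps, Python scripts to look and compute and a shell command to move; the robot and the scene stay as the last step left them, time stands still between calls to the robot, and variables do not carry over. Pictures are saved under pics/ and viewed, at most 10 in all, crops included, and the job is handed in when it is done.

```bash
mkdir -p pics; ls; cat > h.py <<'E'
import numpy as np, cv2
from cell import env
from scipy.spatial.transform import Rotation as R
def cam(n):
    c=env.read_camera(n); c['R']=cv2.Rodrigues(np.array(c['rvec'],float))[0]; c['t']=np.array(c['tvec'],float).ravel(); return c
def ray(c,u,v,z):
    "pixel -> world point on plane z"
    o=-c['R'].T@c['t']; d=c['R'].T@np.array([(u-c['cx'])/c['fx'],(v-c['cy'])/c['fy'],1])
    return o+d*(z-o[2])/d[2]
def pts(c):
    "per pixel world points from depth"
    v,u=np.mgrid[:400,:640]; d=c['depth']
    p=np.stack([(u-c['cx'])/c['fx']*d,(v-c['cy'])/c['fy']*d,d],-1)
    return (p-c['t'])@c['R']
def toolshift(p):
    "world TCP target -> shift in tool axes, cm"
    o=env.get_obs(); r=R.from_euler('xyz',o['tool_rot'],degrees=True)
    return r.inv().apply(np.array(p)-o['tool_pos'])*100
E
python3 - <<'E'
from h import *
print(env.get_obs(), env.hold_point_z)
for n in('scene','top'):
    c=cam(n); cv2.imwrite(f'pics/{n}0.png',c['pixels']); print(n,c['fx'],-c['R'].T@c['t'],c['R'].round(2).tolist())
E
```

```text
pics
{'time_s': 0.0, 'qpos': array([72.25442116, 18.4391964 , -4.01600032, 83.17418149,  1.29572586,
       78.54114036, -3.2595161 ]), 'joint_velocities': array([-0.03925768,  0.07744165,  0.02027654,  0.18474323, -0.03029589,
        0.06646039,  0.00219412]), 'effort': array([-3.89510287e-04, -4.91285419e+01, -4.03964818e-01, -3.12524843e+01,
       -6.36920985e-02,  4.38659429e-02,  2.01339521e-04]), 'tool_pos': array([ 0.20659974, -0.61571156,  0.22146635]), 'tool_rot': array([-1.79890767e+02,  6.30450904e-03,  1.85563922e+01]), 'force': array([ 0.65799857, -0.40549909,  0.42846283]), 'wrist_torque': array([0.00844945, 0.01483031, 0.01460089]), 'grasp_force': 0.0, 'grip_width': 0.08695153425988707} 0.0187
scene 378.5784409460541 [1.32853407 0.44525705 0.95856749] [[-0.53, 0.85, 0.02], [0.58, 0.38, -0.73], [-0.62, -0.37, -0.69]]
top 470.9690823130247 [4.06520833e-01 3.78955575e-04 1.28180462e+00] [[-0.02, -1.0, 0.01], [-0.99, 0.02, -0.14], [0.14, -0.01, -0.99]]
```

View pics/top0.png

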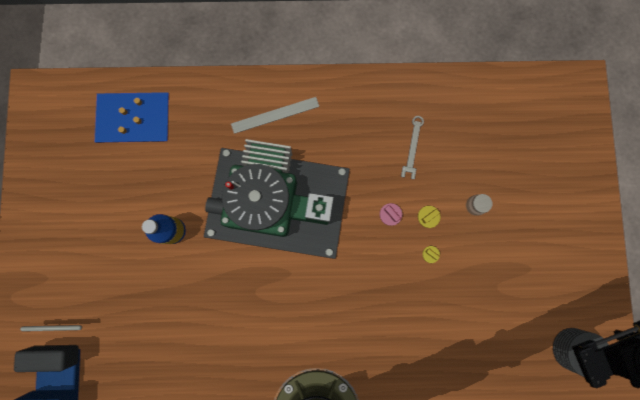

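View pics/scene0.png

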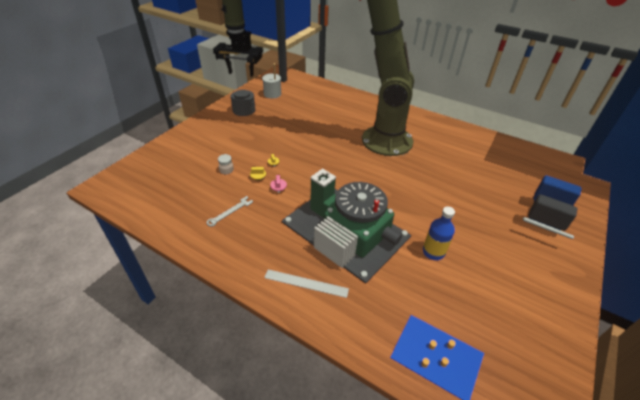

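The top view shows the flywheel hub at (255,197), the red peg at (230,185) and the neck at (319,207). There are three candidate caps: pink at (391,214), larger yellow at (429,216) and smaller yellow at (431,254). The larger yellow one at (429,216) fits, because it isn't pink and is the bigger of the two yellows. I'll measure it and confirm in a crop.

```bash
python3 - <<'E'
from h import *
c=cam('top'); im=c['pixels']; hsv=cv2.cvtColor(im,cv2.COLOR_BGR2HSV)
cv2.imwrite('pics/crop1.png',cv2.resize(im[130:270,190:500],None,fx=2.5,fy=2.5,interpolation=cv2.INTER_CUBIC))
P=pts(c)
def blobs(m,box,nm,z):
    x0,y0,x1,y1=box; k=np.zeros_like(m); k[y0:y1,x0:x1]=m[y0:y1,x0:x1]
    n,l,s,ce=cv2.connectedComponentsWithStats(k)
    for i in range(1,n):
        if s[i,4]>8: print(nm,s[i],ce[i].round(1),ray(c,*ce[i],z).round(4),'maxz',P[l==i][:,2].max().round(3))
blobs(cv2.inRange(hsv,(22,120,100),(35,255,255)),(370,190,470,280),'yel',0.026)
blobs(cv2.inRange(hsv,(0,150,80),(6,255,255)),(210,150,300,240),'red',0.205)
blobs(cv2.inRange(hsv,(0,0,190),(180,40,255)),(300,185,340,230),'neck',0.16)
g=ray(c,255,197,.177);print('hub',g, 'neck',ray(c,319,207,.16))
for u,v in((255,197),(240,205),(230,185),(319,207),(310,200),(429,216),(391,214),(431,254)): print(u,v,P[v,u].round(3))
E
```

```text
yel [418 206  22  22 390] [428.7 216.4] [ 0.505  -0.3117  0.026 ] maxz 0.058
yel [423 246  17  17 231] [430.7 254. ] [ 0.4052 -0.3119  0.026 ] maxz 0.044
red [225 182   7   6  18] [228.6 184.6] [0.5733 0.1918 0.205 ] maxz 0.21
hub [0.54679719 0.13429527 0.177     ] neck [ 0.5220271  -0.01657808  0.16      ]
255 197 [0.547 0.135 0.174]
240 205 [0.53  0.172 0.164]
230 185 [0.572 0.188 0.207]
319 207 [ 0.523 -0.017  0.153]
310 200 [0.539 0.005 0.159]
429 216 [ 0.504 -0.305  0.055]
391 214 [ 0.511 -0.206  0.053]
431 254 [ 0.405 -0.31   0.037]
```

View pics/crop1.png

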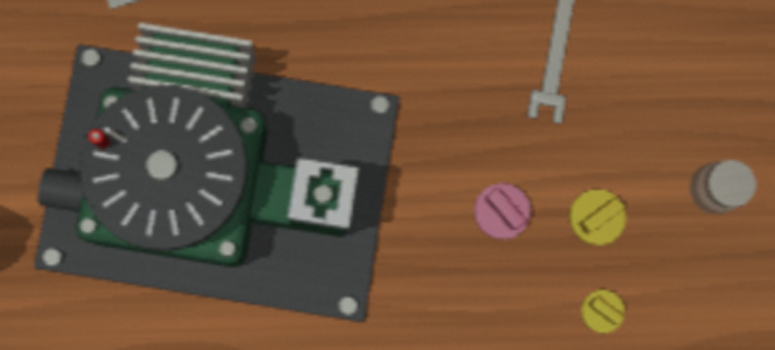

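The crop confirms it: the larger yellow disc with its bar is at crop (598,217), the smaller yellow look-alike at (603,311) and the pink one at (503,211). The neck is at crop (324,193) with its slots roughly along world x. Next I'll work out the shift to a hover over the flywheel.

```bash
python3 - <<'E'
from h import *
print(toolshift([.56,.15,.30]))
E
```

```text
[ 57.86678674 -61.3739326   -7.74613082]
```

```bash
python3 -m jog '[{"dp":[3,-3,-5],"twist":-8},{"dp":[7,-7,-8],"twist":-16},{"dp":[11,-11.5,-8],"twist":-24},{"dp":[15,-16,-8],"twist":-32},{"dp":[19,-20,-8],"twist":-40},{"dp":[23,-24.5,-8],"twist":-48},{"dp":[27,-28.5,-8],"twist":-56},{"dp":[31,-33,-8],"twist":-62.1}]'; python3 - <<'E'
from h import *
o=env.get_obs();print(o['qpos'].round(1),o['tool_rot']);print(toolshift([.56,.15,.30]))
E
```

```text
[72.3 18.4 -4.  83.2  1.3 78.5 -3.3] [-1.79917734e+02  6.08856649e-03  1.85527999e+01]
[ 57.86678674 -61.3739326   -7.74613082]validation failed for argument at $[0]...
```

```bash
python3 -m jog '[{"dp":[3,-3,-5],"twist":-8,"fingers":1},{"dp":[7,-7,-8],"twist":-16,"fingers":1},{"dp":[11,-11.5,-8],"twist":-24,"fingers":1},{"dp":[15,-16,-8],"twist":-32,"fingers":1},{"dp":[19,-20,-8],"twist":-40,"fingers":1},{"dp":[23,-24.5,-8],"twist":-48,"fingers":1},{"dp":[27,-28.5,-8],"twist":-56,"fingers":1},{"dp":[31,-33,-8],"twist":-62.1,"fingers":1}]'; python3 - <<'E'
from h import *
o=env.get_obs();print(o['qpos'].round(1),o['tool_rot']);print(toolshift([.56,.15,.30]))
E
```

```text
time_s: 1.15
tool_pos: [0.3961, -0.2031, 0.3024]
tool_rot: [180.0, 0.0, 80.8]
force: [0.9, -1.1, 0.9]
grip_width: 0.0871
grasp_force: 0.0
[ 53.5  -8.1 -26.4 102.   -3.6  85.3  18.5] [1.79984489e+02 2.96711029e-02 8.08411012e+01]
[37.46633132 10.56020313  0.22795402]
```

```bash
python3 -m jog '[{"dp":[5,1.4,0],"twist":0,"fingers":1},{"dp":[10,2.8,0],"twist":0,"fingers":0.5},{"dp":[15,4.2,0],"twist":0,"fingers":0.4},{"dp":[20,5.6,0],"twist":0,"fingers":0.4},{"dp":[25,7,0],"twist":0,"fingers":0.4},{"dp":[28,8.5,0],"twist":0,"fingers":0.4},{"dp":[30,9,0],"twist":0,"fingers":0.4},{"dp":[30,9,0],"twist":0,"fingers":0.4}]'; python3 - <<'E'
from h import *
c=cam('wrist');cv2.imwrite('pics/w1.png',c['pixels'])
P=pts(c);o=env.get_obs();print(o['tool_pos'],-c['R'].T@c['t'],c['R'].round(2).tolist())
hsv=cv2.cvtColor(c['pixels'],cv2.COLOR_BGR2HSV)
m=cv2.inRange(hsv,(0,150,80),(6,255,255));n,l,s,ce=cv2.connectedComponentsWithStats(m)
for i in range(1,n):
    if s[i,4]>30: print(s[i],ce[i],ray(c,*ce[i],.205),P[l==i][:,2].max())
m=((abs(P[...,2]-.16)<.004)&(hsv[...,1]<45)).astype(np.uint8);n,l,s,ce=cv2.connectedComponentsWithStats(m)
for i in range(1,n):
    if s[i,4]>200: print('neck',s[i],ce[i],ray(c,*ce[i],.16))
E
```

```text
time_s: 2.15
tool_pos: [0.533, 0.0785, 0.3021]
tool_rot: [-179.9, -0.1, 80.9]
force: [0.1, 0.6, 0.5]
grip_width: 0.0354
grasp_force: 0.0
[0.53289725 0.07688255 0.30211942] [0.54325876 0.14366374 0.46451084] [[0.99, -0.16, -0.0], [-0.15, -0.96, 0.24], [-0.04, -0.24, -0.97]]
[331  52  19  24 240] [339.3625      63.56666667] [0.57167806 0.19095378 0.205     ] 0.46451084218463046
neck [294 268  49  23 755] [317.8807947  281.38940397] [ 0.51862733 -0.03316278  0.16      ]
```

View pics/w1.png

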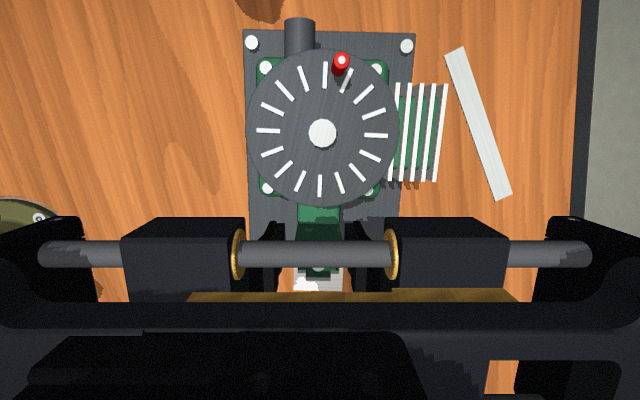

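The wrist picture shows the red peg's top at (341,60), the hub nut at (322,133) and the disc about 153 px wide. The gripper hides the neck. I'll compute the hub and peg positions.

```bash
python3 - <<'E'
from h import *
c=cam('wrist');im=c['pixels'];hsv=cv2.cvtColor(im,cv2.COLOR_BGR2HSV)
g=cv2.inRange(hsv,(0,0,150),(180,60,255))
k=np.zeros_like(g);k[112:155,300:345]=g[112:155,300:345];n,l,s,ce=cv2.connectedComponentsWithStats(k);i=1+np.argmax(s[1:,4]);print('nut',s[i],ce[i]);hub=ray(c,*ce[i],.177)
m=cv2.inRange(hsv,(0,120,60),(8,255,255));m[150:]=0
x,y,w,h=cv2.boundingRect(m[:,300:380]);print(x+300,y,w,h)
peg=ray(c,341,60.5,.205)
d=peg-hub;yaw=-9.3
print(hub,peg,np.hypot(*d[:2]),'cw from +y',np.degrees(np.arctan2(d[0],d[1])))
print(toolshift([peg[0],peg[1],.23]),toolshift([peg[0],peg[1],.175]))
E
```

```text
nut [308 116  28  29 630] [321.74126984 130.43015873]
314 23 35 52
[0.54936773 0.13699155 0.177     ] [0.57348516 0.19121714 0.205     ] 0.05934698707510752 cw from +y 23.97763380588867
[12.04544685  2.13488578  7.20852683] [12.05018113  2.13889088 12.70852334]
```

```bash
python3 -m jog '[{"dp":[6,1.1,1],"twist":0,"fingers":0.4},{"dp":[11,2,3],"twist":0,"fingers":0.4},{"dp":[12.1,2.15,6],"twist":0,"fingers":0.4},{"dp":[12.1,2.15,9],"twist":0,"fingers":0.4},{"dp":[12.1,2.15,12],"twist":0,"fingers":0.4},{"dp":[12.1,2.15,12.7],"twist":0,"fingers":0.4},{"dp":[12.1,2.15,12.7],"twist":0,"fingers":0.1},{"dp":[12.1,2.15,12.7],"twist":0,"fingers":0.1}]' 25; python3 -m jog '[{"dp":[0,0,0],"twist":0,"fingers":0.1},{"dp":[0,0,0],"twist":0,"fingers":0.1}]'; python3 - <<'E'
from h import *
c=cam('wrist');cv2.imwrite('pics/w2.png',c['pixels']);print(env.get_obs()['tool_rot'])
E
```

```text
time_s: 3.25
tool_pos: [0.5749, 0.1925, 0.1771]
tool_rot: [179.9, -0.0, 80.6]
force: [0.2, -0.0, -0.4]
grip_width: 0.0219
grasp_force: 0.0
time_s: 3.5
tool_pos: [0.5745, 0.1927, 0.1767]
tool_rot: [179.9, -0.0, 80.6]
force: [-1.2, -0.8, 4.8]
grip_width: 0.0134
grasp_force: 25.0
[ 1.79914662e+02 -1.28616604e-02  8.06523059e+01]
```

View pics/w2.png

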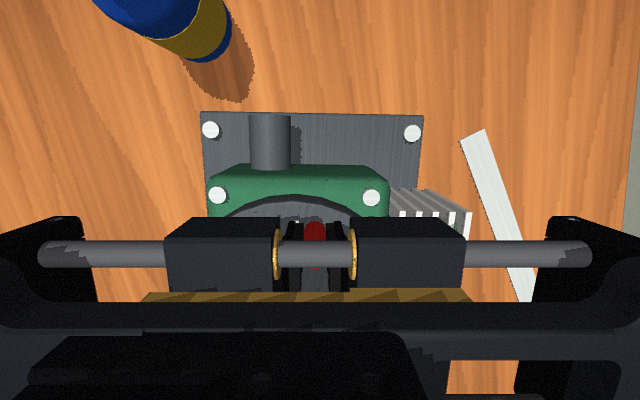

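The peg is held between the pads at (314,232), with 13.4 mm between them. Now I'll tabulate the circle in tool axes.

```bash
python3 - <<'E'
import numpy as np
for s in (0,60,180,300):
    for f in range(s+15,min(s+120,(60 if s==0 else 365))+1,15):
        a,b=np.radians([15.8+s,15.8+f]);print(s,f,(6.2*np.array([np.cos(b)-np.cos(a),np.sin(b)-np.sin(a)])).round(2))
E
python3 -m jog '[{"dp":[-0.61,1.51,0],"twist":0,"fingers":0.1},{"dp":[-1.62,2.75,0],"twist":0,"fingers":0.1}]'
```

```text
0 15 [-0.64  1.49]
0 30 [-1.64  2.76]
0 45 [-2.94  3.72]
0 60 [-4.44  4.32]
60 75 [-1.61  0.19]
60 90 [-3.21 -0.04]
60 105 [-4.7  -0.69]
60 120 [-5.97 -1.69]
60 135 [-6.93 -2.99]
60 150 [-7.53 -4.49]
60 165 [-7.72 -6.1 ]
60 180 [-7.49 -7.7 ]
180 195 [ 0.64 -1.49]
180 210 [ 1.64 -2.76]
180 225 [ 2.94 -3.72]
180 240 [ 4.44 -4.32]
180 255 [ 6.05 -4.51]
180 270 [ 7.65 -4.28]
180 285 [ 9.14 -3.64]
180 300 [10.41 -2.63]
300 315 [0.97 1.3 ]
300 330 [1.57 2.8 ]
300 345 [1.75 4.41]
300 360 [1.52 6.01]
time_s: 3.8
tool_pos: [0.5991, 0.1736, 0.1767]
tool_rot: [179.9, -0.1, 80.7]
force: [-2.5, 1.3, 6.9]
grip_width: 0.013
grasp_force: 25.0
```

```bash
python3 -m jog '[{"dp":[-1.32,0.97,0],"twist":0,"fingers":0.1},{"dp":[-2.82,1.57,0],"twist":0,"fingers":0.1}]' && python3 -m jog '[{"dp":[-1.61,0.19,0],"twist":0,"fingers":0.1},{"dp":[-3.21,-0.04,0],"twist":0,"fingers":0.1},{"dp":[-4.7,-0.69,0],"twist":0,"fingers":0.1},{"dp":[-5.97,-1.69,0],"twist":0,"fingers":0.1}]'
```

```text
time_s: 4.05
tool_pos: [0.6114, 0.1425, 0.1767]
tool_rot: [179.8, -0.2, 80.7]
force: [1.7, 1.9, 5.6]
grip_width: 0.0133
grasp_force: 25.0
time_s: 4.55
tool_pos: [0.5842, 0.0842, 0.1767]
tool_rot: [179.8, -0.0, 80.6]
force: [1.1, 3.5, 8.7]
grip_width: 0.0133
grasp_force: 25.0
```

```bash
python3 -m jog '[{"dp":[-0.96,-1.3,0],"twist":0,"fingers":0.1},{"dp":[-1.56,-2.8,0],"twist":0,"fingers":0.1},{"dp":[-1.75,-4.41,0],"twist":0,"fingers":0.1},{"dp":[-1.52,-6.01,0],"twist":0,"fingers":0.1}]' && python3 -m jog '[{"dp":[0.64,-1.49,0],"twist":0,"fingers":0.1},{"dp":[1.64,-2.76,0],"twist":0,"fingers":0.1},{"dp":[2.94,-3.72,0],"twist":0,"fingers":0.1},{"dp":[4.44,-4.32,0],"twist":0,"fingers":0.1},{"dp":[6.05,-4.51,0],"twist":0,"fingers":0.1},{"dp":[7.65,-4.28,0],"twist":0,"fingers":0.1},{"dp":[9.14,-3.64,0],"twist":0,"fingers":0.1},{"dp":[10.41,-2.63,0],"twist":0,"fingers":0.1}]'
```

```text
time_s: 5.05
tool_pos: [0.5226, 0.08, 0.1767]
tool_rot: [179.8, -0.1, 80.6]
force: [5.0, 4.6, 5.4]
grip_width: 0.0133
grasp_force: 25.0
time_s: 6.05
tool_pos: [0.5129, 0.1858, 0.1766]
tool_rot: [179.9, 0.2, 80.6]
force: [-0.1, -2.8, 13.1]
grip_width: 0.0133
grasp_force: 25.0
```

```bash
python3 -m jog '[{"dp":[0.97,1.3,0],"twist":0,"fingers":0.1},{"dp":[1.57,2.8,0],"twist":0,"fingers":0.1},{"dp":[1.75,4.41,0],"twist":0,"fingers":0.1},{"dp":[1.52,6.01,0],"twist":0,"fingers":0.1},{"dp":[1.39,6.42,0],"twist":0,"fingers":0.1},{"dp":[1.39,6.42,0],"twist":0,"fingers":0.1},{"dp":[1.39,6.42,0],"twist":0,"fingers":0.1}]'; python3 - <<'E'
from h import *
o=env.get_obs();d=o['tool_pos']-[.548,.1358,0];print(np.degrees(np.arctan2(d[0],d[1])),np.hypot(*d[:2]))
E
```

```text
time_s: 6.92
tool_pos: [0.5793, 0.1903, 0.1767]
tool_rot: [179.8, -0.0, 80.6]
force: [2.0, 1.4, 7.6]
grip_width: 0.0134
grasp_force: 25.0
29.840418057547723 0.06287971342397781
```

```bash
python3 -m jog '[{"dp":[0,0,0],"twist":0,"fingers":0.4},{"dp":[0,0,0],"twist":0,"fingers":0.4},{"dp":[0,0,-3],"twist":0,"fingers":0.4},{"dp":[0,0,-7],"twist":0,"fingers":0.4},{"dp":[-3,-0.3,-12],"twist":0,"fingers":0.6},{"dp":[-8,-0.8,-12.5],"twist":0,"fingers":0.6},{"dp":[-13,-1.4,-12.5],"twist":0,"fingers":0.6},{"dp":[-19,-2,-12.5],"twist":0,"fingers":0.6}]' && python3 -m jog '[{"dp":[-5.5,-0.5,0],"twist":0,"fingers":0.6},{"dp":[-8.5,-0.8,0],"twist":0,"fingers":0.6},{"dp":[-8.5,-0.8,0],"twist":0,"fingers":0.6},{"dp":[-8.5,-0.8,0],"twist":0,"fingers":0.6}]'; cat > neck.py <<'E'
from h import *
c=cam('wrist');im=c['pixels'];hsv=cv2.cvtColor(im,cv2.COLOR_BGR2HSV)
cv2.imwrite('pics/w3.png',im);o=env.get_obs();print(o['tool_pos'],o['tool_rot'])
g=cv2.inRange(hsv,(0,0,110),(180,60,255));g[215:]=0
n,l,s,ce=cv2.connectedComponentsWithStats(g)
for i in range(1,n):
    if s[i,4]>300:
        k=np.uint8(l==i);ct,_=cv2.findContours(k,cv2.RETR_CCOMP,cv2.CHAIN_APPROX_NONE)
        print(s[i],ce[i])
        for q in ct:
            if cv2.contourArea(q)<200: continue
            w=np.array([ray(c,*p,.16)[:2] for p in q[:,0].astype(float)])*1000
            r=cv2.minAreaRect(w.astype(np.float32));M=cv2.moments(w.astype(np.float32));print('  c',cv2.contourArea(q),'rect mm',r,'cen',M['m10']/M['m00'],M['m01']/M['m00'])
E
python3 neck.py
```

```text
time_s: 7.92
tool_pos: [0.5259, 0.0051, 0.2997]
tool_rot: [-179.9, 0.0, 80.7]
force: [0.8, -0.5, 0.2]
grip_width: 0.0518
grasp_force: 0.0
time_s: 8.43
tool_pos: [0.5052, -0.0752, 0.3]
tool_rot: [-179.9, -0.0, 80.7]
force: [0.2, 0.4, -0.1]
grip_width: 0.0525
grasp_force: 0.0
[ 0.50554206 -0.0746516   0.30023293] [-1.79952537e+02 -2.96984013e-02  8.07778640e+01]
[ 252    0   96   47 2298] [302.22454308  21.12750218]
  c 2341.5 rect mm ((517.1785278320312, 85.64067077636719), (39.01472473144531, 89.34893035888672), 80.67790985107422) cen 519.9537276316202 86.2212672555037
[ 482    0   51  102 2277] [507.57136583  47.84101888]
  c 2158.5 rect mm ((711.2539672851562, 32.189483642578125), (20.22905731201172, 100.42330932617188), 17.20193099975586) cen 711.7775503707496 30.163718247489804
[ 592    0   48  215 8514] [619.42894057 114.24747475]
  c 8260.0 rect mm ((817.703369140625, -52.351951599121094), (50.04317092895508, 223.4687957763672), 6.079927921295166) cen 823.8386470330545 -60.49019820163036
[ 246   91   52   78 1423] [262.89388616 138.56711174]
  c 1784.0 rect mm ((470.264892578125, -7.137615203857422), (77.36502075195312, 52.86720275878906), 80.734130859375) cen 459.9574927173547 -13.3660873314685
[ 292   99   60   61 2331] [320.54268554 129.2998713 ]
  c 3301.0 rect mm ((521.2793579101562, -14.91714859008789), (59.98719787597656, 59.72832489013672), 79.63479614257812) cen 521.012259306608 -15.122221426427348
  c 1158.5 rect mm ((521.35498046875, -14.96480941772461), (32.14238357543945, 49.72595977783203), 80.72583770751953) cen 521.4471806850083 -14.92904166868758
```

View pics/w3.png

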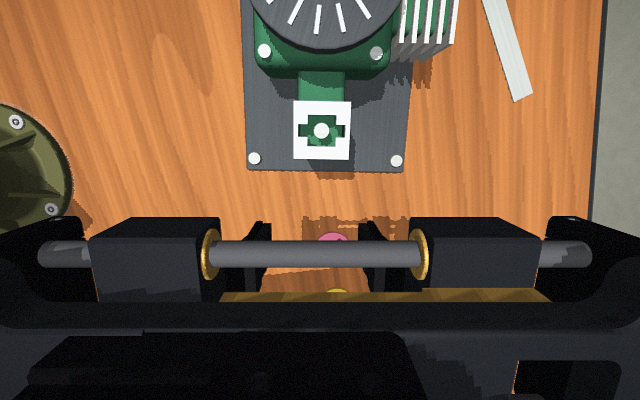

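The picture shows the neck's white top at (321,130), the cup in its hole and the slots running left to right. That puts the mouth at about (0.5214, -0.0150), with the slots along yaw -9.3°. Next I'll fly to a view of the cap.

```bash
python3 -m jog '[{"dp":[-5,1.4,0],"twist":-8,"fingers":0.6},{"dp":[-10,2.8,1],"twist":-16,"fingers":0.6},{"dp":[-15,4.2,3],"twist":-24,"fingers":0.6},{"dp":[-20,5.6,5],"twist":-32,"fingers":0.6},{"dp":[-25,7,7.5],"twist":-40,"fingers":0.6},{"dp":[-27.8,8,10],"twist":-49,"fingers":0.6},{"dp":[-27.8,8,10],"twist":-49,"fingers":0.6},{"dp":[-27.8,8,10],"twist":-49,"fingers":0.6}]' && python3 -m jog '[{"dp":[0,0,0],"twist":0,"fingers":0.6},{"dp":[0,0,0],"twist":0,"fingers":0.6}]'; cat > capv.py <<'E'
from h import *
c=cam('wrist');im=c['pixels'];hsv=cv2.cvtColor(im,cv2.COLOR_BGR2HSV)
o=env.get_obs();print(o['tool_pos'],o['tool_rot'])
y=cv2.inRange(hsv,(20,100,60),(36,255,255));y[215:]=0
n,l,s,ce=cv2.connectedComponentsWithStats(y)
for i in range(1,n):
    if s[i,4]>300:
        print(s[i],ce[i],ray(c,*ce[i],.026))
        x,yy,w,h=s[i,:4];cv2.imwrite(f'pics/cap{i}.png',cv2.resize(im[max(0,yy-20):yy+h+20,max(0,x-20):x+w+20],None,fx=5,fy=5,interpolation=cv2.INTER_CUBIC))
        P=pts(c);top=(l==i)&(P[...,2]>.044);v,u=np.nonzero(top);print('top px',len(u),u.mean() if len(u) else 0,v.mean() if len(u) else 0)
        if len(u)>30:
            w=np.array([ray(c,a,b,.052)[:2] for a,b in zip(u,v)])*1000;print(cv2.minAreaRect(w.astype(np.float32)),w.mean(0))
            e=np.linalg.eigh(np.cov(w.T));print(np.degrees(np.arctan2(e[1][1,1],e[1][0,1])))
E
python3 capv.py; ls pics
```

```text
time_s: 9.48
tool_pos: [0.5407, -0.3611, 0.2009]
tool_rot: [179.9, -0.0, 129.8]
force: [0.8, 0.1, 0.7]
grip_width: 0.0525
grasp_force: 0.0
time_s: 9.72
tool_pos: [0.5402, -0.3624, 0.2018]
tool_rot: [180.0, 0.1, 129.7]
force: [0.1, 0.0, -0.1]
grip_width: 0.0525
grasp_force: 0.0
[ 0.53993667 -0.36272606  0.20163791] [-1.79993601e+02  9.27201717e-02  1.29712351e+02]
[ 229   50   41   44 1403] [249.18816821  71.58374911] [ 0.40548895 -0.31276774  0.026     ]
top px 7 253.71428571428572 69.0
[ 293  103   52   53 2174] [318.6849126  128.88270469] [ 0.50363265 -0.31085364  0.026     ]
top px 580 319.2068965517241 129.27241379310345
((497.8909912109375, -314.130615234375), (35.5954704284668, 46.2783203125), 23.01997947692871) [ 503.92786273 -310.94756247]
124.77751477043651
cap1.png
cap2.png
crop1.png
scene0.png
top0.png
w1.png
w2.png
w3.png
```

View pics/cap2.png

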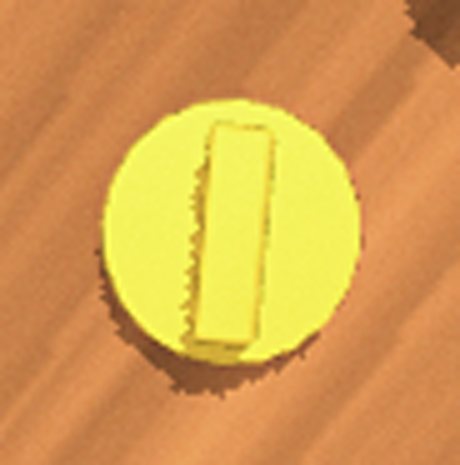

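The crop shows the larger yellow cap from close up, with its bar running from about crop (243,125) to (226,343). The bar tilts slightly from the tool's x axis.

```bash
python3 - <<'E'
from h import *
c=cam('wrist')
w=np.array([ray(c,273+(a+.5)/5-.5,83+(b+.5)/5-.5,.052)[:2] for a,b in((215,122),(272,128),(257,345),(195,340))])*1000
print(w,w.mean(0)); d=(w[0]+w[1]-w[2]-w[3])/2; print(np.hypot(*d),np.degrees(np.arctan2(d[1],d[0])))
o=env.get_obs();print(o['tool_rot']);m=w.mean(0)/1000
dc=ray(c,318.7,128.9,.026);print(dc)
p=(m+dc[:2])/2;print(p,toolshift([p[0],p[1],.029]))
E
```

```text
[[ 486.16166804 -296.20423331]
 [ 496.09069203 -289.51018561]
 [ 522.69736084 -325.84785306]
 [ 511.68175255 -333.60836453]] [ 504.15786836 -311.29265913]
45.152661281065775 125.25580441695824
[-1.79990555e+02  7.38834532e-02  1.29691262e+02]
[ 0.50339068 -0.31115181  0.026     ]
[ 0.50377428 -0.31122223] [ 6.30462479  0.5408034  17.23231607]
```

```bash
python3 -m jog '[{"dp":[3.5,0.3,4],"twist":4.4,"fingers":0.5},{"dp":[6.3,0.55,8],"twist":4.4,"fingers":0.5},{"dp":[6.3,0.55,12],"twist":4.4,"fingers":0.5},{"dp":[6.3,0.55,15],"twist":4.4,"fingers":0.5},{"dp":[6.3,0.55,16.5],"twist":4.4,"fingers":0.5},{"dp":[6.3,0.55,17.1],"twist":4.4,"fingers":0.5},{"dp":[6.3,0.55,17.1],"twist":4.4,"fingers":0.5},{"dp":[6.3,0.55,17.1],"twist":4.4,"fingers":0.5}]' && python3 -m jog '[{"dp":[0,0,0],"twist":0,"fingers":0.1},{"dp":[0,0,0],"twist":0,"fingers":0.1},{"dp":[0,0,0],"twist":0,"fingers":0.1},{"dp":[0,0,0],"twist":0,"fingers":0.1},{"dp":[0,0,0],"twist":0,"fingers":0.1}]' 40
```

```text
time_s: 10.82
tool_pos: [0.5043, -0.312, 0.0308]
tool_rot: [180.0, 0.1, 125.2]
force: [-0.1, -1.0, 0.1]
grip_width: 0.0434
grasp_force: 0.0
time_s: 11.45
tool_pos: [0.5034, -0.3115, 0.0295]
tool_rot: [-180.0, 0.0, 125.3]
force: [-0.6, 0.6, -0.1]
grip_width: 0.0134
grasp_force: 40.0
```

```bash
python3 -m jog '[{"dp":[0,0,-4],"twist":0,"fingers":0.1},{"dp":[0,0,-9],"twist":0,"fingers":0.1},{"dp":[1,0.8,-14],"twist":-5,"fingers":0.1},{"dp":[4,3.2,-18],"twist":-12,"fingers":0.1},{"dp":[8,6.4,-20],"twist":-20,"fingers":0.1},{"dp":[12,9.6,-20],"twist":-28,"fingers":0.1},{"dp":[16,12.8,-20],"twist":-36,"fingers":0.1},{"dp":[20,16,-20],"twist":-45.4,"fingers":0.1}]' && python3 -m jog '[{"dp":[0,0,0],"twist":0,"fingers":0.1},{"dp":[0,0,0],"twist":0,"fingers":0.1}]'; python3 - <<'E'
from h import *
o=env.get_obs();print(o['tool_pos'],o['tool_rot']);print(toolshift([.5214,-.015,.215]))
E
```

```text
time_s: 12.45
tool_pos: [0.5184, -0.0542, 0.2296]
tool_rot: [-179.9, 0.0, 170.9]
force: [0.8, 0.1, 0.1]
grip_width: 0.0136
grasp_force: 40.0
time_s: 12.7
tool_pos: [0.5185, -0.0564, 0.2294]
tool_rot: [-179.9, -0.0, 170.6]
force: [-0.1, -1.2, -1.5]
grip_width: 0.014
grasp_force: 40.0
[ 0.51849971 -0.05641935  0.22942057] [-1.79935640e+02 -6.49097208e-03  1.70616154e+02]
[0.38902192 4.1354143  1.43745681]
```

```bash
python3 -m jog '[{"dp":[0.2,2,0.5],"twist":0,"fingers":0.1},{"dp":[0.35,4.1,1.5],"twist":0,"fingers":0.1},{"dp":[0.35,4.1,2.5],"twist":0,"fingers":0.1},{"dp":[0.35,4.1,3.4],"twist":0,"fingers":0.1},{"dp":[0.35,4.1,3.4],"twist":0,"fingers":0.1},{"dp":[0.35,4.1,3.4],"twist":0,"fingers":0.1}]'; python3 - <<'E'
from h import *
o=env.get_obs();print(o['tool_pos'],o['tool_rot']);print(toolshift([.5214,-.015,.19]))
c=cam('wrist');cv2.imwrite('pics/w4.png',c['pixels'])
s=cam('scene');a=s['pixels'][150:250,290:390];cv2.imwrite('pics/s4.png',cv2.resize(a,None,fx=5,fy=5,interpolation=cv2.INTER_CUBIC))
E
```

```text
time_s: 13.45
tool_pos: [0.522, -0.0157, 0.1956]
tool_rot: [-180.0, 0.0, 170.6]
force: [1.5, -0.0, -0.9]
grip_width: 0.0141
grasp_force: 40.0
[ 0.52201703 -0.01565648  0.19564786] [-1.79992800e+02  1.02582618e-02  1.70577171e+02]
[0.07171933 0.05473167 0.56476676]
```

View pics/w4.png

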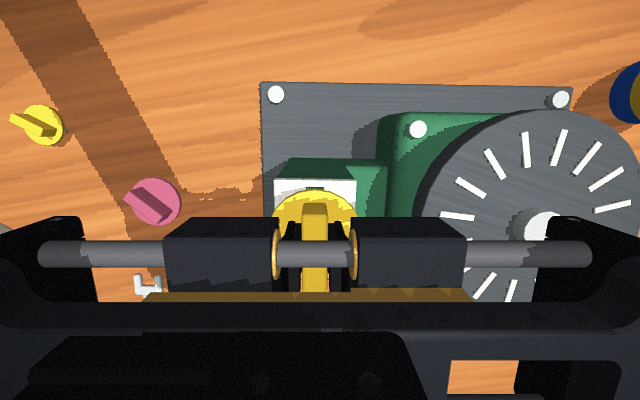

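The picture shows the cap at (314,210) centred over the white neck top, with a slot's end visible at (315,188) in line with the bar. I'll lower it gently.

```bash
python3 -m jog '[{"dp":[0.05,0.05,0.3],"twist":0,"fingers":0.1},{"dp":[0.05,0.05,0.6],"twist":0,"fingers":0.1},{"dp":[0.05,0.05,0.9],"twist":0,"fingers":0.1},{"dp":[0.05,0.05,1.2],"twist":0,"fingers":0.1},{"dp":[0.05,0.05,1.2],"twist":0,"fingers":0.1}]'
```

```text
time_s: 14.18
tool_pos: [0.5213, -0.0142, 0.1832]
tool_rot: [-180.0, -0.0, 170.7]
force: [0.4, 0.6, -1.1]
grip_width: 0.0139
grasp_force: 40.0
```

```bash
python3 -m jog '[{"dp":[0,0,0.4],"twist":0,"fingers":0.1},{"dp":[0,0,0.8],"twist":0,"fingers":0.1},{"dp":[0,0,1.1],"twist":0,"fingers":0.1},{"dp":[0,0,1.3],"twist":0,"fingers":0.1},{"dp":[0,0,1.3],"twist":0,"fingers":0.1}]'
```

```text
time_s: 14.8
tool_pos: [0.5218, -0.0142, 0.1712]
tool_rot: [-180.0, 0.0, 170.7]
force: [-1.8, -0.2, 6.9]
grip_width: 0.014
grasp_force: 40.0
```

```bash
python3 -m jog '[{"dp":[0,0,0.05],"twist":9,"fingers":0.1},{"dp":[0,0,0.05],"twist":18,"fingers":0.1},{"dp":[0,0,0.05],"twist":27,"fingers":0.1},{"dp":[0,0,0.05],"twist":36,"fingers":0.1}]' 50; python3 -m jog '[{"dp":[0,0,0],"twist":9,"fingers":0.1},{"dp":[0,0,0],"twist":18,"fingers":0.1},{"dp":[0,0,0],"twist":27,"fingers":0.1},{"dp":[0,0,0],"twist":36,"fingers":0.1},{"dp":[0,0,0],"twist":45,"fingers":0.1},{"dp":[0,0,0],"twist":50,"fingers":0.1},{"dp":[0,0,0],"twist":53,"fingers":0.1},{"dp":[0,0,0],"twist":53,"fingers":0.1}]'; python3 -c "
from h import *
print(env.get_obs()['wrist_torque'])"
```

```text
time_s: 15.3
tool_pos: [0.5229, -0.0142, 0.1713]
tool_rot: [179.9, 0.2, 134.4]
force: [0.2, -0.4, 6.7]
grip_width: 0.0139
grasp_force: 50.0
time_s: 16.3
tool_pos: [0.5231, -0.0143, 0.1714]
tool_rot: [179.8, 0.0, 81.6]
force: [0.4, -0.3, 6.9]
grip_width: 0.0136
grasp_force: 50.0
[-0.06292639 -0.17614065 -0.00559926]
```

```bash
python3 -m jog '[{"dp":[0,0,0.05],"twist":2,"fingers":0.1},{"dp":[0,0,0.1],"twist":2.5,"fingers":0.1},{"dp":[0,0,0.15],"twist":2.5,"fingers":0.1},{"dp":[0,0,0.15],"twist":2.5,"fingers":0.1}]'; python3 -c "
from h import *
print(env.get_obs()['wrist_torque'])"
```

```text
time_s: 16.8
tool_pos: [0.5231, -0.0143, 0.17]
tool_rot: [179.8, 0.0, 79.2]
force: [0.3, -1.1, 6.9]
grip_width: 0.0136
grasp_force: 50.0
[-0.08620813 -0.11203726 -0.02448174]
```

```bash
python3 -m jog '[{"dp":[0,0,0.05],"twist":1,"fingers":0.1},{"dp":[0,0,0.1],"twist":1,"fingers":0.1},{"dp":[0,0,0.1],"twist":1,"fingers":0.1}]'; python3 -c "
from h import *
o=env.get_obs();print(o['wrist_torque'],o['tool_pos'],o['force'])
s=cam('scene');a=s['pixels'][140:260,270:390];cv2.imwrite('pics/s5.png',cv2.resize(a,None,fx=5,fy=5,interpolation=cv2.INTER_CUBIC))"
```

```text
time_s: 17.18
tool_pos: [0.523, -0.0143, 0.1695]
tool_rot: [179.8, 0.0, 78.2]
force: [-1.2, -0.4, 10.5]
grip_width: 0.0138
grasp_force: 50.0
[-0.15406014  0.29650829  0.06847999] [ 0.5230145  -0.01433583  0.16951369] [-1.20284818 -0.39687914 10.49806107]
```

View pics/s5.png

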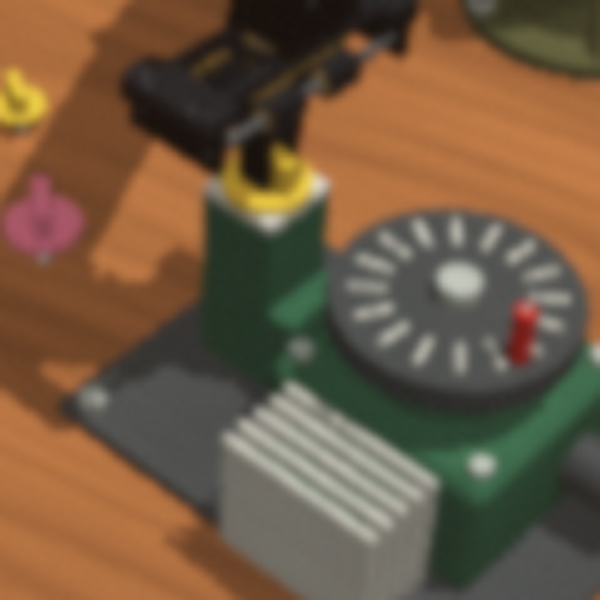

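The picture shows the cap's disc sitting on the neck top at (268,185), held by the fingers, with the peg back near its start at (522,335). I'll press a little harder and twist gently against the stop.

```bash
python3 -m jog '[{"dp":[0,0,0.05],"twist":1,"fingers":0.1},{"dp":[0,0,0.1],"twist":2,"fingers":0.1},{"dp":[0,0,0.1],"twist":2,"fingers":0.1},{"dp":[0,0,0.1],"twist":2,"fingers":0.1}]'; python3 -c "
from h import *
o=env.get_obs();print(o['wrist_torque'],o['tool_pos'],o['force'])"
```

```text
time_s: 17.73
tool_pos: [0.5228, -0.0142, 0.1694]
tool_rot: [179.8, 0.1, 76.2]
force: [-4.2, -0.2, 17.6]
grip_width: 0.0138
grasp_force: 50.0
[-0.08305594  1.0652601   0.2104546 ] [ 0.52279124 -0.01416821  0.16944267] [-4.23449666 -0.21004525 17.57526491]
```

```bash
python3 -m jog '[{"dp":[0,0,0.03],"twist":0,"fingers":0.1},{"dp":[0,0,0.03],"twist":0,"fingers":0.1},{"dp":[0,0,0.03],"twist":0,"fingers":0.1},{"dp":[0,0,0.03],"twist":0,"fingers":0.1},{"dp":[0,0,0.03],"twist":0,"fingers":0.1},{"dp":[0,0,0.03],"twist":0,"fingers":0.1}]'; python3 -c "
from h import *
w=cam('wrist');cv2.imwrite('pics/w6.png',w['pixels'])
t=env.get_obs();print(t['force'],t['wrist_torque'])"
```

```text
time_s: 18.48
tool_pos: [0.5228, -0.0142, 0.1694]
tool_rot: [179.8, 0.1, 76.2]
force: [-5.5, -0.5, 19.8]
grip_width: 0.0139
grasp_force: 50.0
[-5.65564345 -0.06206342 19.13954378] [-0.11300239  1.23960751  0.24156469]
```

View pics/w6.png

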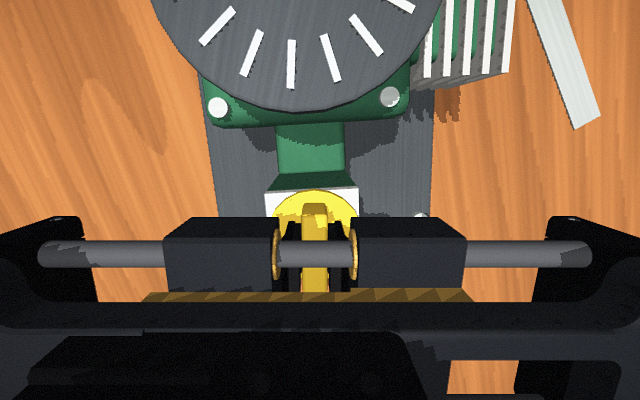

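The picture shows the bar at (314,215) pointing at the flywheel, a quarter turn from where it went in, and the disc on the neck top. It's steady and pressed with about 19 N, so I'm handing in.

```bash
python3 -c "
from cell import env
print(env.sign_off())"
```

```text
the job is handed in; nothing more can be done
None
```

I turned the flywheel about 365° clockwise by its peg, then entered the yellow filler cap, pushed it down and twisted it clockwise to its stop; I handed in at 18.5 s, still holding the cap flush on the neck with about 19 N.

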